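# Sanitise the piping-nozzle basket and hang it to drip-dry

## Task

The wire basket of washed piping nozzles needs sanitising. Slide it along the sanitiser station's drip tray until it stands fully home against the back stop under the pump's nozzle, press the pump head right down and let it come back up, then take the basket out again and hang it by its handle on the empty hook of the drying rail, to drip dry. Keep the basket upright so that no nozzles spill, and leave the bottles, pots and jar on the bench where they stand.

Things in the scene. Friction and masses are not known exactly. Their poses are not given: they have to be found in the camera images.
- basket: Loose steel wire basket, 100 x 100 mm, 0.3 kg, both ends alike. Origin: centre of the underside, z up. Walls 4 mm thick, centred at x = +-46, y = +-46 mm; rim bar 8 mm thick, its top 60 mm up; floor 4 mm. Four small nozzles are fixed inside within 16 mm of x = 0, up to 36 mm high; the ends are clear. Arched handle in the plane x = 0: see handle_top.
- handle_top (a point): Middle of the basket's rigid handle, on the axis of its 8 mm bar, 116 mm above the underside; axes as the basket's. The handle lies along the basket's y: from this small hump the bar drops 4 mm and runs level from y = 8 to 38 mm on either side (axis 112 mm above the underside; room to grip), then bends down to legs at y = +-46 mm.
- station: Fixed sanitiser station: steel drip tray, white bottle clamped on its far end. Origin: on the bench at the basket's place; z up, +x towards the bottle (axis at x = +88, 60 mm thick). The tray is a channel along x: side walls 28 mm high, 114 mm apart inside; ribs with tops 10 mm up, from the open front end at x = -125 to the upright back stop (50 mm high) with its near face at x = +52 mm.
- basket_seat (a point): Point on the ribs, 10 mm above the station's origin, same axes. A basket with its x along the tray, home against the stop, has its origin 0 to 3 mm behind this point (+x). The nozzle mouth (14 mm thick) hangs 185 mm above it, its front edge 3 mm behind it; the 11 mm spout runs back to the pump head, so a hand cannot come down on the handle here: slide the basket along x.
- pump (a joint): Travel of the sprung pump head in m: 0 = up, 0.010 = fully pressed down (about 4 N to start, 11 N at the bottom); springs back by itself.
- pump_top (a point): Middle of the round top face (40 mm across) of the pump head on the bottle, 235 mm above the bench: the place to press down; z up.
- hook_seat (a point): Where the handle should rest on the empty hook of the drying rail: top of its level arm (7 mm thick, along world x, straight from 34 mm behind (+x) to 26 mm in front (-x)). The tip turns up 18 mm above this point, 38 mm in front. The rail's 12 mm bar along y is 52 mm behind, its top 39 mm above. The other hooks, 115 mm apart, carry a whisk and a ladle (fixed).
- hook_free: The empty steel J-hook on the drying rail, fixed for the episode. Origin: on the bench below the rail's bar, 52 mm behind (+x) and 241.5 mm below hook_seat.
- bottle_right: Bystander: squeeze bottle, 55 mm thick, 186 mm tall, right of the station. Origin: centre of the underside.
- bottle_left: Bystander: squeeze bottle, 55 mm thick, 186 mm tall, at the left. Origin: centre of the underside.
- pot_side: Bystander: small screw-cap pot, 45 mm thick, 39 mm tall, left of the basket before the drawer unit. Origin: centre of the underside.
- pot_rail: Bystander: small screw-cap pot, 45 mm thick, 39 mm tall, in front of the drying rail. Origin: centre of the underside.
- jar: Bystander: shaker jar, 72 mm thick, 109 mm tall, standing between basket and station. Origin: centre of the underside.
Not all that is in view belongs to the job. What is shaped like the basket but yellow is not meant.

How it is judged:
By the outcome, as a careful person would: the job done as asked, in the order asked, and still so for the second after the job is handed in, with the robot touching nothing.
It also fails if it takes over 72 s, if anything falls off the work surface, if the arm or the gripper's body presses on something with over 40 N, if the wrist force passes 120 N, or if a joint passes its speed limit or range.

## Robot

A 6-joint arm with a two-finger parallel gripper is mounted at the origin on a cart in front of the work surface, level with it; the furniture and walls round the work are solid. World frame = base frame: x ahead of the robot, y to its left, z up, the work surface at z = 0. Lengths are in mm, angles in rad, forces in N, time in s.
With the tool pointing down it reaches from about 400 to 925 mm from the base axis. Payload 12.5 kg.
Tool frame: the origin (TCP) lies midway between the tips of the shut fingers; the grasp point (between the pads) lies 19 mm behind it; z points along the fingers, y is the line along which they close (so a half turn about z gives the same grasp; the last joint's range is limited). The gripper opens to 95 mm and grips with 3 to 60 N. Pads are 20 mm wide; open, the fingers measure 119 mm over their backs; the gripper's body (75 mm by 180 mm) begins 59 mm behind the grasp point.
Start: joints at [1.075, 0.491, 1.559, -0, 1.092, -0.106], TCP at [237.487, 578.141, 214.661] pointing down, gripper open.
Joint ranges: [-3.1, 3.1], [-0.84, 2.19], [0.05, 2.79], [-1.13, 4.28], [0.06, 2.93], [-2.69, 2.69]. Speed limits (rad/s): [2.22, 2.22, 2.79, 3.14, 3.14, 3.14].

## Interface

Orientations are given as [roll, pitch, yaw] about the fixed x, y, z axes, in that order (R = Rz(yaw) Ry(pitch) Rx(roll)).
In Python, from cell import env gives the robot as it stands.
- The arm moves only by the shell command python3 -m inch 'ROWS'. ROWS is JSON, a list of rows, each a list of 7 numbers: the turn, a rotation vector about the tool's x, y, z in rad, then the shift along the tool's x, y, z in cm, then the closure, from -1 (fully open) to 1 (shut). A call has 1 to 20 rows; each row shifts and turns the commanded pose from where the row before left it, along the tool's axes as they then stand; what a row does not reach is not made up. A row lasts 1/8 s, in which the tool goes at most 62.5 mm and 10.7 degrees, less where a joint would pass 70% of its speed; a pose out of reach is approached as far as the arm can. A call with a gripper value outside its range is refused whole. The fingers move at their own pace and stop on an object; the grip force is fixed at half the most. Time passes only in rows, so rows that do not move let the fingers close. It gives the time, the measured TCP pose, the force, the opening and the grip force at its end, in the units of the state.
- env.state(): the state, without advancing time (a new reading comes with each control period).
- env.read_camera(name): name is "scene" or "top"; returns a dict with "img" (480x640x3 uint8, red, green, blue), "depth" (480x640 float32, mm along the optical axis (not along the pixel's ray), 0 where there is no reading), "fx", "fy", "cx", "cy" (pixels), "D" ([k1, k2, p1, p2, k3] as OpenCV has them; the pictures are not rectified), "position" and "orientation" of the camera in the world. Camera axes: x right, y down, z forward; pixel columns grow to the right and rows downward; lengths in mm; the calibration is good to about 2 mm. A picture is of the moment at which its call begins.
- env.job_done(): hands the job in; it is judged then, once.
Trained networks look in a picture, given as the dict that the camera call returned (one of the last four; its "shot" number tells which), for a name from the list of things; names that differ only in an ending like _2 or _b are one class to them, and where a whole thing is asked for, a point or a joint stands for the part that bears it (a point fixed in the world has none). Each returns a list of dicts, best first, with "score" (0 to 1); they miss things now and then, are a little off and sometimes report something else, mostly with a low value. They report only what shows in the picture. A call takes as long as a camera call. They do not tell look-alikes from the thing itself.
- env.find_in(picture, target): "centre" ([x, y, z] in mm, in the coordinates of the camera as it stood for that picture, good to about 4 mm: the middle of the surface that is visible of it).
- env.trace(picture, target): "mask" (480x640 bool, what is visible of it).
The state is a dict: "t": time; "joints": joint angles; "qvel": joint speeds; "tau": joint torques, N m; "eef_pos": TCP position; "tcp_rot": TCP orientation; "ft_force": force on the tool from outside, world axes, zero at the start; "moment": the same for the moment, N m; "opening": opening from 0.0 (shut) to 1.0 (fully open); "grip_force": force on a finger pad.
Only numpy, scipy, OpenCV 4.12 (cv2) and the standard library are available. Lean on these libraries where they do the work, as an engineer would, in place of code of your own. Each camera call takes 0.05 s, during which the arm holds its last target. There are 200 camera calls.

## Working session

There is one attempt and no reset: what is moved stays moved. The work goes in short steps, Python scripts to look and compute and a shell command to move; the robot and the scene stay as the last step left them, time stands still between calls to the robot, and variables do not carry over. Pictures are saved under pics/ and viewed, at most 10 in all, crops included, and the job is handed in when it is done.

```bash
ls; mkdir -p pics
cat > h.py <<'E'
import numpy as np, cv2
from scipy.spatial.transform import Rotation as R
from cell import env
def cam2w(p,P):
    o=p["orientation"]; o=np.array(o)
    M=o if o.shape==(3,3) else R.from_euler('xyz',o).as_matrix()
    return np.atleast_2d(P)@M.T+np.array(p["position"])
def cloud(p,mask=None):
    d=p["depth"]; m=d>0
    if mask is not None: m&=mask
    v,u=np.nonzero(m)
    K=np.array([[p["fx"],0,p["cx"]],[0,p["fy"],p["cy"]],[0,0,1.]])
    n=cv2.undistortPoints(np.stack([u,v],1).astype(float)[:,None],K,np.array(p["D"]))[:,0]
    z=d[v,u]
    return cam2w(p,np.c_[n*z[:,None],z]),u,v
def save(p,name): cv2.imwrite(name,p["img"][:,:,::-1])
E
python3 - <<'E'
from h import *
np.set_printoptions(precision=1,suppress=True)
s=env.state(); print({k:np.round(v,3) for k,v in s.items()})
for c in("scene","top"):
    p=env.read_camera(c); save(p,f"pics/{c}0.png"); print(c,p["position"],p["orientation"],p["fx"])
    for t in["basket","handle_top","station","pump_top","pump","hook_free","bottle_right","pot_side","jar"]:
        for d in env.find_in(p,t)[:3]: print(t,round(d["score"],2),cam2w(p,d["centre"])[0])
E
```

```text
pics
{'t': np.float64(0.0), 'joints': array([ 1.1,  0.5,  1.6,  0. ,  1.1, -0.1]), 'qvel': array([-0., -0.,  0.,  0.,  0.,  0.]), 'tau': array([ -0. , -61.3, -25.8,   0.1,   0. ,  -0. ]), 'eef_pos': array([237.3, 577.9, 214.1]), 'tcp_rot': array([-3.1, -0. ,  2.8]), 'ft_force': array([-0.2,  0.4, -0. ]), 'moment': array([-0., -0.,  0.]), 'grip_force': np.float64(0.0), 'opening': np.float64(0.999)}
scene [-479.6  769.7  883.1] [-2.1  0.  -2.3] 497.0476319850091
basket 0.94 [444.7 103.8  33.2]
basket 0.77 [341.5 -52.8  33.9]
handle_top 0.85 [447.1 104.1  33.7]
handle_top 0.69 [334.7 -53.9  38. ]
station 0.94 [ 510.5 -249.7   10.8]
pump_top 0.44 [446.  103.6  33.4]
hook_free 0.59 [447.8 102.8  35.3]
pot_side 0.46 [511.3 276.3  33.5]
jar 0.91 [522.4 -79.9  68.8]
top [ 209.7  -72.8 1765.1] [-2.9 -0.  -1.5] 603.0741268843014
basket 0.92 [448.5 106.3  34.9]
basket 0.82 [344.5 -60.4  60.6]
handle_top 0.67 [340.7 -59.2  58.3]
handle_top 0.6 [452.1 106.3  34.7]
handle_top 0.29 [ 362.2 -447.3  124. ]
station 0.75 [ 516.8 -296.8    9.1]
station 0.6 [ 551.6 -349.4  235.6]
pump_top 0.73 [ 554.9 -352.3  233. ]
pump 0.77 [ 555.3 -347.2  237.7]
pump 0.72 [679.3 115.3 242.3]
pump 0.27 [450.7 107.2  33.9]
bottle_right 0.58 [569.1  69.5  42.6]
pot_side 0.68 [680.2 118.9 242. ]
pot_side 0.6 [523.7 271.1  41. ]
jar 0.86 [527.7 -97.   81.1]
```

View pics/scene0.png

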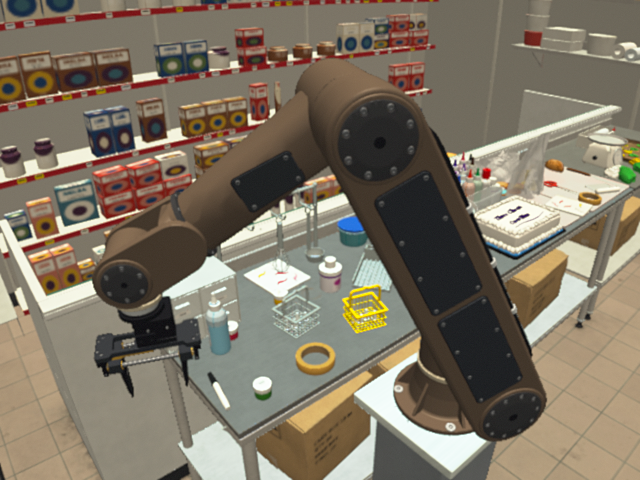

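View pics/top0.png

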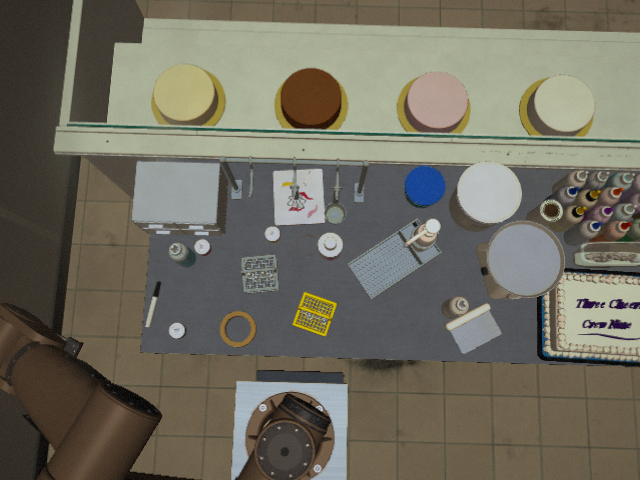

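Scene: grey basket at (297,312), pump out of sight behind the arm. Top: grey basket at (259,273), yellow one at (316,313), tray at (395,258), pump head at (427,228), and the empty hook at (250,178) beside whisk and ladle. Next, measuring.

Run:
```python
from h import *
np.set_printoptions(precision=1,suppress=True)
p=env.read_camera("top")
im=p["img"][:,:,::-1]
a=cv2.resize(im[235:310,225:305],None,fx=5,fy=5,interpolation=cv2.INTER_CUBIC)
b=cv2.resize(im[150:225,220:300],None,fx=5,fy=5,interpolation=cv2.INTER_CUBIC)
cv2.imwrite("pics/crop1.png",np.hstack([a,b]))
W,u,v=cloud(p)
def box(x0,x1,y0,y1,z0,z1):
    m=(W[:,0]>x0)&(W[:,0]<x1)&(W[:,1]>y0)&(W[:,1]<y1)&(W[:,2]>z0)&(W[:,2]<z1); return m
def rect(m):
    c=W[m][:,:2].astype(np.float32); r=cv2.minAreaRect(c); return r,W[m].mean(0),m.sum()
print("basket rim",rect(box(370,530,30,180,48,70)))
print("basket all",rect(box(370,530,30,180,8,130)))
h=box(370,530,30,180,90,130); print("handle",h.sum()); print(W[h])
print("yellow",rect(box(280,400,-130,0,48,70)))
h=box(650,800,60,200,150,400); print("hook",h.sum()); print(np.c_[W[h],u[h],v[h]][::2])
print("pump top",rect(box(520,590,-390,-310,228,245)))
print("tray",rect(box(380,650,-400,-150,4,34)))
print("bench",np.median(W[box(350,450,-400,-200,-15,15)][:,2]))
for n in ["bottle_left","bottle_right","pot_side","pot_rail","jar","station","basket"]:
    for d in env.trace(p,n)[:3]:
        w=cloud(p,d["mask"])[0]; 
        if len(w): print(n,round(d["score"],2),np.percentile(w,[5,50,95],axis=0).ravel())
```

```text
basket rim (((452.2933349609375, 101.2439956665039), (100.78792572021484, 99.56078338623047), 6.912613391876221), array([451.5, 100.7,  59.7]), np.int64(336))
basket all (((446.6856384277344, 106.30227661132812), (148.36451721191406, 153.81126403808594), 88.6685562133789), array([450.5, 101.8,  51.9]), np.int64(709))
handle 102
[[456.6  89.5 119.3]
 [457.1  87.  116.4]
 [457.3  84.4 115.1]
 [457.6  81.7 114.2]
 [457.4  78.8 116. ]
 [458.5  76.7 109.2]
 [457.1  73.  119.1]
 [458.9  71.3 107. ]
 [458.1  68.  113. ]
 [458.7  65.5 109.9]
 [458.3  62.5 112.7]
 [458.5  59.8 111.9]
 [459.9  57.8 103. ]
 [459.1  54.5 109.3]
 [454.2 120.6 111. ]
 [454.1 117.8 111.6]
 [454.4 115.2 110.2]
 [452.7 111.  122.6]
 [454.  109.2 114.4]
 [453.4 105.9 118.7]
 [453.  102.9 121.8]
 [453.5 100.4 119.1]
 [453.6  97.7 118.6]
 [453.4  94.7 120.6]
 [453.8  92.2 118.3]
 [455.2  90.3 110. ]
 [453.8  86.6 120. ]
 [454.   83.9 118.8]
 [454.9  81.7 113.4]
 [454.1  78.4 119.4]
 [454.9  76.1 114.4]
 [454.   72.7 121.1]
 [454.9  70.5 115.4]
 [454.2  67.3 120.4]
 [454.9  64.9 116.2]
 [455.4  62.4 113.4]
 [455.3  59.5 
[... 2194 characters left out ...]
.5 108.1  32.2 499.6 148.1 114.6]
bottle_right 0.65 [ 345.3 -467.5   18.4  364.6 -440.7  124.4  389.  -427.1  164.1]
pot_side 0.62 [507.5 254.7  19.8 525.1 272.3  37.6 543.2 292.4  44.1]
pot_rail 0.66 [551.8  52.9  30.1 570.4  70.4  38.2 588.7  88.1  45.9]
pot_rail 0.29 [ 519.  -375.9  203.1  554.  -351.   231.9  577.  -297.3  239.4]
jar 0.67 [ 502.8 -123.1   28.   526.8  -96.1   80.7  561.2  -68.4  111.3]
station 0.98 [ 431.2 -382.4   -2.3  518.2 -295.4    8.4  585.2 -190.8  228.8]
station 0.7 [507.5 254.9   0.4 525.6 274.2  36.8 548.1 297.2  43.8]
basket 0.85 [404.2  56.2  -3.6 450.8 105.9  24.  499.  148.1 114.7]
basket 0.74 [ 292.2 -104.5   -5.6  339.8  -58.     6.9  390.2  -11.9  113.3]
```

View pics/crop1.png

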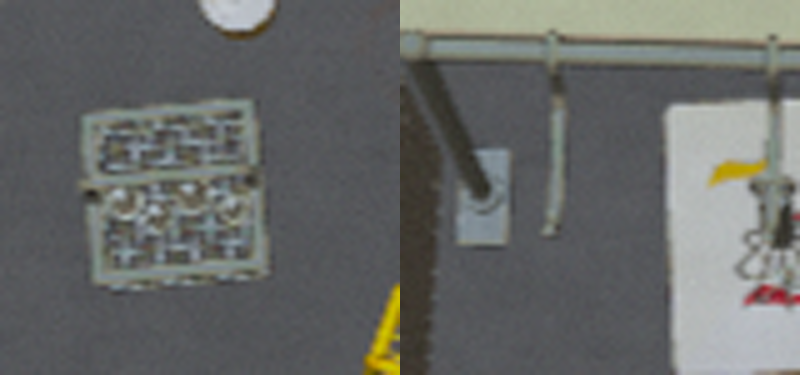

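```bash
cat > st.py <<'E'
from h import *
np.set_printoptions(precision=1,suppress=True)
p=env.read_camera("top"); W,u,v=cloud(p)
m=max(env.trace(p,"station"),key=lambda d:d["score"])["mask"]
S=cloud(p,m)[0]
# pump head: disc
h=S[(S[:,2]>226)&(S[:,2]<246)]
T=S[(S[:,2]>4)&(S[:,2]<40)]
best=None
for a in np.radians(np.arange(-75,-35,.25)):
    n=np.array([-np.sin(a),np.cos(a)]); q=T[:,:2]@n
    w=np.percentile(q,99.5)-np.percentile(q,.5)
    if best is None or w<best[0]: best=(w,a,(np.percentile(q,99.5)+np.percentile(q,.5))/2)
w,a,c=best; d=np.array([np.cos(a),np.sin(a)]); n=np.array([-d[1],d[0]])
s=T[:,:2]@d
print("tray width",w,"yaw",np.degrees(a),"front",np.percentile(s,.3))
# stop: highest z 40..55 points
q=S[(S[:,2]>42)&(S[:,2]<58)]
print("stop",len(q),np.percentile(q[:,:2]@d,[5,50,95]) if len(q) else '')
hs=h[:,:2]@d; hn=h[:,:2]@n
print("head along", np.percentile(hs,[1,50,99]),"across",np.percentile(hn,[2,50,98]),"c",c, "z",np.median(h[:,2]))
s0=np.percentile(s,.3)+125
print("origin from front",d*s0+n*c," from head back edge",d*(np.percentile(hs,99)-20-88)+n*c)
E
python3 st.py
python3 - <<'E'
from h import *
np.set_printoptions(precision=1,suppress=True)
p=env.read_camera("top"); W,u,v=cloud(p)
m=(W[:,0]>610)&(W[:,0]<780)&(W[:,1]>85)&(W[:,1]<150)&(W[:,2]>180)&(W[:,2]<320)
K=W[m]
for x in range(610,740,8):
    k=K[(K[:,0]>=x)&(K[:,0]<x+8)]
    if len(k): print(x,len(k),np.median(k[:,1]),k[:,2].min(),np.median(k[:,2]),k[:,2].max())
r=W[(W[:,0]>650)&(W[:,0]<760)&(W[:,2]>265)&(W[:,2]<300)&(W[:,1]<200)&(W[:,1]>-250)]; print("rail x",np.percentile(r[:,0],[5,50,95]),"y",np.percentile(r[:,1],[1,99]),len(r))
k=W[(W[:,0]>690)&(W[:,0]<900)&(W[:,1]>0)&(W[:,1]<200)&(W[:,2]>300)]; print("behind",len(k),k.min(0) if len(k) else'',k.max(0) if len(k) else '')
k=W[(W[:,0]>600)&(W[:,0]<760)&(W[:,1]>140)&(W[:,1]<230)&(W[:,2]>5)&(W[:,2]<290)]
for z in range(0,290,40):
    q=k[(k[:,2]>=z)&(k[:,2]<z+40)]
    if len(q): print("post",z,len(q),np.percentile(q[:,:2],[5,50,95],axis=0).ravel())
E
```

```text
tray width 123.55988371829508 yaw -55.0 front 405.52073258859446
stop 74 [582.1 584.1 600.5]
head along [553.7 614.1 636.8] across [236.7 254.2 271.3] c 254.32418162308585 z 233.236850749631
origin from front [ 512.6 -288.7]  from head back edge [ 511.6 -287.3]
618 6 115.47522967697732 256.1474342080403 258.51542272436757 259.9082758486086
626 4 113.98115419238248 241.35497209109826 247.40626491402907 255.57599578897748
634 8 115.27023079596042 238.8964631090746 241.16412599051841 245.44597668378174
642 10 116.13798860802977 235.30515258806713 241.08425877758475 245.4511840439602
650 7 116.42270646688729 233.47158742334295 240.58536151740532 244.0189754576313
658 8 115.6563369628796 235.8675260149348 238.7046707510417 242.06078867673682
666 6 115.88968046879262 239.01023649531476 241.1671341408105 247.9060625234938
674 8 114.61328111972684 238.17241721888536 241.5371223668934 245.53409050103573
682 8 114.50254937328742 232.72171719634025 241.24179264492375 242.53369643620226
690 11 115.5909484424717 237.23329593357084 241.59981769964975 247.73923085529918
698 22 115.02339034364583 242.03846294029358 273.6361005252887 289.19974544087427
706 78 119.91136858425743 270.28533955625016 279.69386333470106 289.6294653243874
714 37 120.78079956832275 271.2225100089868 280.01049678505524 290.0993323733985
722 1 115.42339209649444 280.73867860505493 280.73867860505493 280.73867860505493
rail x [705.  711.3 718.4] y [-185.6  193.7] 766
behind 0  
post 0 284 [613.1 148.7 689.9 189.8 737.9 216.1]
post 40 124 [606.7 182.4 682.4 215.1 732.2 216.3]
post 80 136 [609.5 183.4 679.3 215.3 732.4 216.4]
post 120 178 [607.1 184.6 678.7 215.3 729.9 225.1]
post 160 269 [609.9 184.8 676.6 221.7 728.2 229.1]
post 200 25 [705.  180.9 707.6 185.1 711.8 191.9]
post 240 64 [706.  143.7 709.  168.1 717.5 190.7]
post 280 71 [705.2 143.  711.2 180.9 717.8 194. ]
```

```bash
cat > d.py <<'E'
# usage: d.py x y z yaw_deg [tilt_deg]: tool-axis shift (cm) now / after the turn, and turn
import sys
from h import *
np.set_printoptions(precision=3,suppress=True)
a=list(map(float,sys.argv[1:])); 
s=env.state(); M=R.from_euler('xyz',s["tcp_rot"])
G=R.from_euler('xyz',[np.pi,0,np.radians(a[3])])
if len(a)>4: G=G*R.from_euler('x',a[4],degrees=True)
e=(np.array(a[:3])-s["eef_pos"])/10
print("t",round(float(s["t"]),2),"tcp",s["eef_pos"],"yaw",np.degrees(s["tcp_rot"][2]),"open",s["opening"])
print("shift now",M.inv().apply(e),"| after turn",G.inv().apply(e)); print("turn",(M.inv()*G).as_rotvec())
E
python3 d.py 454.7 79 200 97
```

```text
t 1.55 tcp [237.489 578.155 214.669] yaw 157.6668242256898 open 1.000706719526991
shift now [-39.059 -37.918   1.462] | after turn [-52.191  15.476   1.467]
turn [ 0.    -0.     1.059]
```

```bash
python3 -m inch '[[0,0,0.1765,0,0,0,-1],[0,0,0.1765,0,0,0,-1],[0,0,0.1765,0,0,0,-1],[0,0,0.1765,0,0,0,-1],[0,0,0.1765,0,0,0,-1],[0,0,0.1765,0,0,0,-1],[0,0,0,-5.2,1.55,0.15,-1],[0,0,0,-5.2,1.55,0.15,-1],[0,0,0,-5.2,1.55,0.15,-1],[0,0,0,-5.2,1.55,0.15,-1],[0,0,0,-5.2,1.55,0.15,-1],[0,0,0,-5.2,1.55,0.15,-1],[0,0,0,-5.2,1.55,0.15,-1],[0,0,0,-5.2,1.55,0.15,-1],[0,0,0,-5.2,1.55,0.15,-1],[0,0,0,-5.2,1.55,0.15,-1]]'; python3 d.py 454.7 79 93 97
```

```text
t: 3.55
eef_pos: [455.2, 79.1, 199.8]
tcp_rot: [3.141, -0.0, 1.693]
ft_force: [0.2, 0.2, 0.9]
opening: 1.002
grip_force: 0.0
t 3.55 tcp [455.219  79.121 199.844] yaw 96.98454481283595 open 1.0024945444858273
shift now [-0.006 -0.061 10.684] | after turn [-0.006 -0.053 10.684]
turn [ 0.001 -0.    -0.   ]
```

```bash
python3 -m inch '[[0,0,0,0,-0.05,3,-1],[0,0,0,0,0,3,-1],[0,0,0,0,0,3,-1],[0,0,0,0,0,1.7,-1],[0,0,0,0,0,0,1],[0,0,0,0,0,0,1],[0,0,0,0,0,0,1],[0,0,0,0,0,0,1],[0,0,0,0,0,0,1],[0,0,0,0,0,0,1],[0,0,0,0,0,0,1],[0,0,0,0,0,0,1]]'; python3 -m inch '[[0,0,0,0,0,-2,1],[0,0,0,0,0,-4,1],[0,0,0,0,0,-5,1],[0,0,0,0,0,-5,1],[0,0,0,0,0,0,1]]'
python3 - <<'E'
from h import *
p=env.read_camera("scene"); save(p,"pics/lift.png")
q=env.read_camera("top"); W,u,v=cloud(q)
m=(abs(W[:,0]-452)<90)&(abs(W[:,1]-100)<90)&(W[:,2]>190)&(W[:,2]<235)
c=p["img"][190:400,180:420,::-1]; d=q["img"][225:325,200:320,::-1]
cv2.imwrite("pics/lift.png",np.hstack([cv2.resize(c,(480,420)),cv2.resize(d,(300,420))]))
E
```

```text
t: 5.05
eef_pos: [454.1, 80.8, 92.6]
tcp_rot: [-3.141, -0.0, 1.693]
ft_force: [-0.2, -0.0, 0.2]
opening: 0.217
grip_force: 0.0
t: 5.68
eef_pos: [455.3, 80.9, 255.7]
tcp_rot: [3.135, 0.001, 1.693]
ft_force: [0.4, -0.1, -0.2]
opening: 0.003
grip_force: 0.0
```

View pics/lift.png

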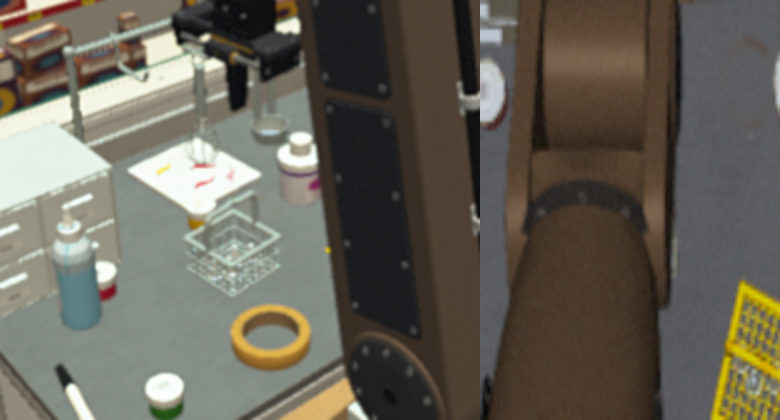

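The picture shows the basket still standing on the bench. I lifted before the fingers had finished closing, so I'll go again with the fingers half open and a longer close.

```bash
python3 -m inch '[[0,0,0,0,0,0,-0.2],[0,0,0,0,0,0,-0.2],[0,0,0,0,0,0,-0.2],[0,0,0,0,0,0,-0.2],[0,0,0,0,0,0,-0.2],[0,0,0,0,0,0,-0.2],[0,0,0,0,0,5,-0.2],[0,0,0,0,0,5,-0.2],[0,0,0,0,0,3,-0.2],[0,0,0,0,0,3.2,-0.2],[0,0,0,0,0,0,1],[0,0,0,0,0,0,1],[0,0,0,0,0,0,1],[0,0,0,0,0,0,1],[0,0,0,0,0,0,1],[0,0,0,0,0,0,1],[0,0,0,0,0,0,1],[0,0,0,0,0,0,1],[0,0,0,0,0,0,1]]'
```

```text
t: 8.15
eef_pos: [454.6, 80.9, 90.8]
tcp_rot: [3.14, -0.0, 1.693]
ft_force: [3.2, 0.7, 4.0]
opening: 0.074
grip_force: 30.0
```

```bash
python3 -m inch '[[0,0,0,0,0,-2,1],[0,0,0,0,0,-4,1],[0,0,0,0,0,-5,1],[0,0,0,0,0,-5,1],[0,0,0,0,0,0,1]]'
python3 - <<'E'
from h import *
np.set_printoptions(precision=1,suppress=True)
p=env.read_camera("scene")
cv2.imwrite("pics/lift2.png",cv2.resize(p["img"][170:340,200:380,::-1],None,fx=3,fy=3))
for d in env.trace(p,"basket")[:2]:
    w=cloud(p,d["mask"])[0]; print(d["score"],np.percentile(w,[2,50,98],axis=0))
E
python3 d.py 456.8 -208.8 251 35
```

```text
t: 8.78
eef_pos: [454.6, 80.8, 253.0]
tcp_rot: [3.137, 0.0, 1.693]
ft_force: [-0.1, 0.2, -3.3]
opening: 0.075
grip_force: 30.0
0.72 [[ 401.6 -104.9    2.6]
 [ 449.5  104.2  193.2]
 [ 754.2  151.7  278.6]]
t 8.88 tcp [453.264  80.748 249.751] yaw 96.99545803405651 open 0.07263670865631444
shift now [-28.782  -3.176  -0.124] | after turn [-16.318  23.921  -0.125]
turn [-0.001  0.001  1.082]
```

View pics/lift2.png

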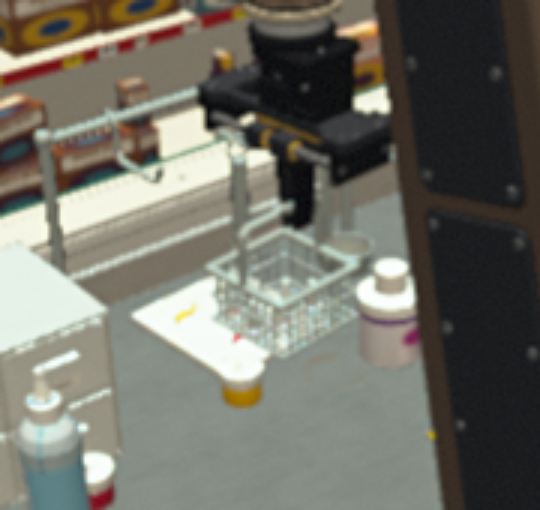

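Lifted: basket level under the fingers (3.3 N).

```bash
python3 -m inch '[[0,0,0.18,0,0,0,1],[0,0,0.18,0,0,0,1],[0,0,0.18,0,0,0,1],[0,0,0.18,0,0,0,1],[0,0,0.18,0,0,0,1],[0,0,0.18,0,0,0,1],[0,0,0,-2.3,3,0,1],[0,0,0,-2.3,3,0,1],[0,0,0,-2.3,3,0,1],[0,0,0,-2.3,3,0,1],[0,0,0,-2.3,3,0,1],[0,0,0,-2.3,3,0,1],[0,0,0,-2.3,3,0,1],[0,0,0,-2.3,3,0,1],[0,0,0,0,0,0,1]]'; python3 d.py 440 -220.6 130 35;  python3 - <<'E'
from h import *
np.set_printoptions(precision=1,suppress=True)
p=env.read_camera("top")
cv2.imwrite("pics/over.png",cv2.resize(p["img"][200:320,300:460,::-1],None,fx=4,fy=4))
E
```

```text
t: 10.75
eef_pos: [440.7, -223.0, 248.2]
tcp_rot: [-3.138, 0.002, 0.61]
ft_force: [0.6, 0.9, -3.7]
opening: 0.076
grip_force: 30.0
t 10.75 tcp [ 440.747 -222.962  248.207] yaw 34.95644259295534 open 0.07595227928257924
shift now [ 0.094 -0.192 11.821] | after turn [ 0.074 -0.236 11.821]
turn [-0.004  0.002 -0.001]
```

View pics/over.png

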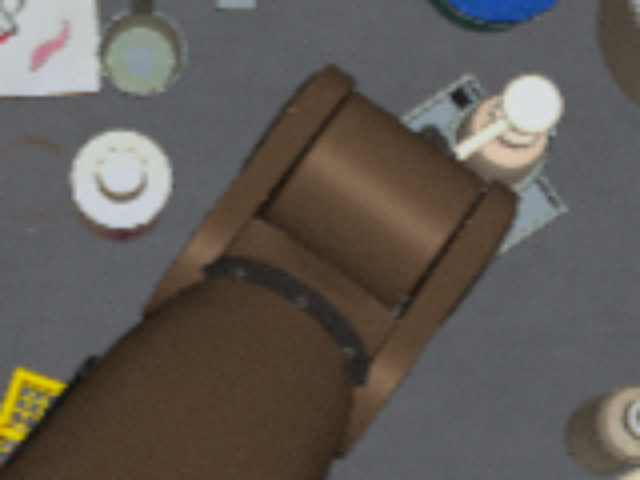

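The arm hides the tray in this view; the pump head at (532,103) is clear. Lowering on the computed pose with force checks.

```bash
python3 -m inch '[[0,0,0,0.1,-0.24,3,1],[0,0,0,0,0,4,1],[0,0,0,0,0,3,1],[0,0,0,0,0,2,1],[0,0,0,0,0,1,1],[0,0,0,0,0,0,1]]'; python3 -m inch '[[0,0,0,0,0,0.5,1],[0,0,0,0,0,0.5,1],[0,0,0,0,0,0.4,1],[0,0,0,0,0,0.2,1],[0,0,0,0,0,0,1]]'
```

```text
t: 11.55
eef_pos: [440.8, -218.1, 120.0]
tcp_rot: [-3.14, 0.001, 0.613]
ft_force: [-0.5, 0.3, -3.5]
opening: 0.076
grip_force: 30.0
t: 12.18
eef_pos: [441.0, -218.8, 104.5]
tcp_rot: [-3.141, -0.0, 0.613]
ft_force: [-0.0, -0.5, -2.8]
opening: 0.074
grip_force: 30.0
```

```bash
python3 -m inch '[[0,0,0,-0.15,0,0.2,1],[0,0,0,0,0,0.2,1],[0,0,0,0,0,0,1]]';python3 -m inch '[[0,0,0,0,0,0.15,1],[0,0,0,0,0,0,-0.4],[0,0,0,0,0,0,-0.4],[0,0,0,0,0,0,-0.4],[0,0,0,0,0,0,-0.4],[0,0,0,0,0,0,-0.4],[0,0,0,0,0,0,-0.4],[0,0,0,0,0,-3,-0.4],[0,0,0,0,0,-6,-0.4],[0,0,0,0,0,-6,-0.4]]'
```

```text
t: 12.55
eef_pos: [440.6, -220.9, 101.6]
tcp_rot: [3.138, -0.001, 0.613]
ft_force: [-2.3, -5.0, 8.8]
opening: 0.074
grip_force: 30.0
t: 13.8
eef_pos: [439.6, -219.5, 250.7]
tcp_rot: [-3.141, 0.0, 0.613]
ft_force: [0.5, -0.0, -0.6]
opening: 0.703
grip_force: 0.0
```

```bash
python3 -m inch '[[0,0,-0.1745,0,0,0,1],[0,0,-0.1745,0,0,0,1],[0,0,-0.1745,0,0,0,1],[0,0,-0.1745,0,0,0,1],[0,0,-0.1745,0,0,0,1],[0,0,-0.1745,0,0,0,1],[0,0,-0.1745,0,0,0,1],[0,0,-0.1745,0,0,0,1],[0,0,-0.1745,0,0,0,1]]'; python3 d.py 413.7 -147.4 180 125
```

```text
t: 14.92
eef_pos: [439.8, -219.6, 249.1]
tcp_rot: [3.142, -0.0, 2.189]
ft_force: [-0.4, 0.2, 0.4]
opening: 0.006
grip_force: 0.0
t 14.93 tcp [ 439.765 -219.603  249.055] yaw 125.42353150766874 open 0.00635082376430522
shift now [7.393 2.061 6.907] | after turn [7.41  2.006 6.905]
turn [ 0.    -0.     0.007]
```

```bash
python3 -m inch '[[0,0,0.007,3.7,1,0,1],[0,0,0,3.7,1,0,1],[0,0,0,0,0,0,1]]'
python3 - <<'E'
from h import *
np.set_printoptions(precision=1,suppress=True)
O=np.array([512.4,-288.3]);d=np.array([.5736,-.8192]);n=np.array([.8192,.5736])
for c in("top","scene"):
    p=env.read_camera(c); W,u,v=cloud(p)
    s=(W[:,:2]-O)@d; q=(W[:,:2]-O)@n
    m=(s>-160)&(s<40)&(abs(q)<65)&(W[:,2]>40)&(W[:,2]<150)
    print(c,m.sum())
    for z0,z1 in((40,55),(62,78),(112,135)):
        k=m&(W[:,2]>z0)&(W[:,2]<z1)
        if k.sum()>4: print(z0,k.sum(),"s",np.percentile(s[k],[2,50,98]),"q",np.percentile(q[k],[2,50,98]))
    if c=="top":cv2.imwrite("pics/placed.png",cv2.resize(p["img"][200:320,300:460,::-1],None,fx=4,fy=4))
E
python3 d.py 413.7 -147.4 52 125
```

```text
t: 15.3
eef_pos: [413.1, -145.9, 249.3]
tcp_rot: [3.141, -0.0, 2.178]
ft_force: [1.1, -0.2, 0.6]
opening: 0.006
grip_force: 0.0
top 67
62 55 s [-89.3 -56.7 -44.8] q [-50.7 -45.5   7.8]
scene 0
t 15.4 tcp [ 414.248 -147.694  249.371] yaw 124.73344787865108 open 0.002619881103703369
shift now [ 0.07  -0.036 19.737] | after turn [ 0.055 -0.028 19.737]
turn [ 0.     0.001 -0.005]
```

View pics/placed.png

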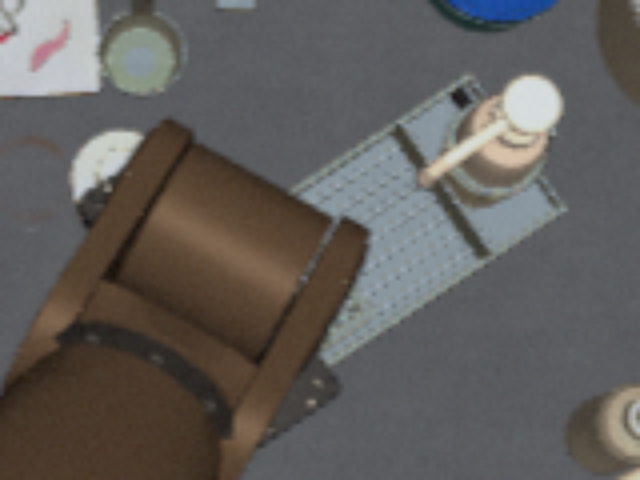

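Back rim of the basket visible at (350,310), between the tray walls and flat. Pushing now.

```bash
python3 -m inch '[[0,0,0,0.05,0,5,1],[0,0,0,0,0,5,1],[0,0,0,0,0,5,1],[0,0,0,0,0,3,1],[0,0,0,0,0,1.7,1],[0,0,0,0,0,0,1],[0,0,0,-1,0,0,1],[0,0,0,-1,0,0,1],[0,0,0,-1,0,0,1],[0,0,0,-1,0,0,1],[0,0,0,-1,0,0,1],[0,0,0,0,0,0,1]]'; python3 -m inch '[[0,0,0,-1,0,0,1],[0,0,0,-1,0,0,1],[0,0,0,-1,0,0,1],[0,0,0,-1,0,0,1],[0,0,0,-0.7,0,0,1],[0,0,0,-0.5,0,0,1],[0,0,0,0,0,0,1]]'; python3 d.py 478 -239.1 52 125
```

```text
t: 16.9
eef_pos: [442.8, -189.0, 52.1]
tcp_rot: [3.141, 0.001, 2.176]
ft_force: [0.3, -0.1, 0.1]
opening: 0.005
grip_force: 0.0
t: 17.77
eef_pos: [472.0, -231.3, 52.1]
tcp_rot: [3.141, 0.001, 2.176]
ft_force: [0.1, -0.4, -0.4]
opening: 0.002
grip_force: 0.0
t 17.77 tcp [ 471.965 -231.316   52.139] yaw 124.68579051890579 open 0.002449495582455545
shift now [-0.984  0.053  0.014] | after turn [-0.984  0.048  0.014]
turn [ 0.     0.001 -0.005]
```

```bash
python3 -m inch '[[0,0,0,-0.4,0,0,1],[0,0,0,-0.3,0,0,1]]'; python3 -m inch '[[0,0,0,-0.2,0,0,1],[0,0,0,-0.2,0,0,1]]';python3 -m inch '[[0,0,0,-0.15,0,0,1],[0,0,0,-0.15,0,0,1]]'
```

```text
t: 18.02
eef_pos: [475.7, -236.8, 52.1]
tcp_rot: [3.142, -0.0, 2.176]
ft_force: [-1.4, 1.0, 1.0]
opening: 0.005
grip_force: 0.8
t: 18.27
eef_pos: [478.0, -240.0, 52.1]
tcp_rot: [3.142, -0.0, 2.176]
ft_force: [-1.4, 1.5, -0.2]
opening: 0.003
grip_force: 0.9
t: 18.52
eef_pos: [479.7, -242.5, 52.1]
tcp_rot: [3.142, -0.0, 2.176]
ft_force: [-0.3, 1.6, -0.2]
opening: 0.003
grip_force: 0.9
```

```bash
python3 -m inch '[[0,0,0,-0.15,0,0,1],[0,0,0,-0.15,0,0,1]]';python3 -m inch '[[0,0,0,-0.15,0,0,1],[0,0,0,-0.1,0,0,1]]'
```

```text
t: 18.77
eef_pos: [479.5, -243.4, 52.0]
tcp_rot: [-3.14, -0.005, 2.176]
ft_force: [-11.5, 12.5, 10.8]
opening: 0.004
grip_force: 8.1
t: 19.02
eef_pos: [479.4, -243.7, 51.9]
tcp_rot: [-3.139, -0.01, 2.176]
ft_force: [-13.7, 20.1, 18.2]
opening: 0.007
grip_force: 13.0
```

Run:
```python
from h import *
np.set_printoptions(precision=1,suppress=True)
O=np.array([512.4,-288.3]);d=np.array([.5736,-.8192]);n=np.array([.8192,.5736])
p=env.read_camera("top"); W,u,v=cloud(p)
s=(W[:,:2]-O)@d; q=(W[:,:2]-O)@n
for z0,z1 in((40,56),(60,80),(112,140)):
    k=(s>-80)&(s<62)&(abs(q)<62)&(W[:,2]>z0)&(W[:,2]<z1)
    if k.sum()>4: print(z0,k.sum(),"s",np.percentile(s[k],[2,50,98]),"q",np.percentile(q[k],[2,50,98]))
cv2.imwrite("pics/home.png",cv2.resize(p["img"][200:300,360:460,::-1],None,fx=5,fy=5))
```

```text
40 11 s [52.  54.2 59.7] q [-57.4  48.6  57.5]
60 25 s [38.4 50.1 55. ] q [-52.5 -45.8  45.9]
112 15 s [58.  59.7 61.5] q [-11.5  -4.8  10.5]
```

View pics/home.png

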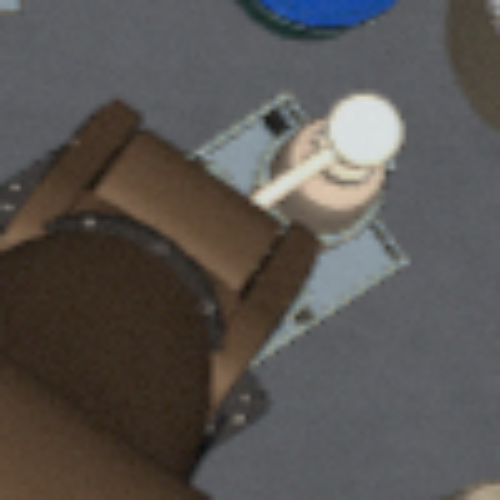

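Home against the stop (about 24 N at the expected spot). Backing off and going to the pump.

```bash
python3 -m inch '[[0,0,0,0.6,0,0,1],[0,0,0,2,0,0,1],[0,0,0,3,0,0,1],[0,0,0,0,0,-5,1],[0,0,0,0,0,-6,1],[0,0,0,0,0,-6,1],[0,0,0,0,0,-6,1],[0,0,0,0,0,0,1]]'; python3 d.py 562.9 -360.4 280 125
```

```text
t: 20.08
eef_pos: [452.4, -201.9, 286.5]
tcp_rot: [3.138, 0.009, 2.176]
ft_force: [0.1, 0.1, -0.2]
opening: 0.003
grip_force: 0.0
t 20.07 tcp [ 452.367 -201.922  286.528] yaw 124.69496546992646 open 0.0027523395199212067
shift now [-19.315   0.064   0.818] | after turn [-19.322  -0.036   0.653]
turn [ 0.004  0.009 -0.005]
```

```bash
python3 -m inch '[[0,0,0,-5,0,0.2,1],[0,0,0,-5,0,0.2,1],[0,0,0,-5,0,0.2,1],[0,0,0,-4.3,0,0,1],[0,0,0,0,0,2,1],[0,0,0,0,0,1.3,1],[0,0,0,0,0,0,1]]'; python3 d.py 562.9 -360.4 235 125; python3 -m inch '[[0,0,0,0,0,0.5,1],[0,0,0,0,0,0.4,1],[0,0,0,0,0,0.3,1],[0,0,0,0,0,0,1]]'
```

```text
t: 20.95
eef_pos: [560.4, -359.2, 241.8]
tcp_rot: [-3.141, -0.002, 2.176]
ft_force: [0.3, 0.9, -0.0]
opening: 0.005
grip_force: 0.0
t 20.95 tcp [ 560.364 -359.199  241.762] yaw 124.70398979879313 open 0.005180067834702352
shift now [-0.245  0.141  0.676] | after turn [-0.244  0.139  0.676]
turn [-0.001 -0.002 -0.005]
t: 21.45
eef_pos: [560.9, -359.6, 231.7]
tcp_rot: [3.141, 0.001, 2.176]
ft_force: [-1.1, 1.2, 6.6]
opening: 0.007
grip_force: 2.8
```

```bash
python3 -m inch '[[0,0,0,0,0,0.3,1],[0,0,0,0,0,0.3,1],[0,0,0,0,0,0,1]]'; python3 -m inch '[[0,0,0,0,0,0.25,1],[0,0,0,0,0,0.15,1],[0,0,0,0,0,0,1]]'
```

```text
t: 21.82
eef_pos: [560.9, -359.6, 226.2]
tcp_rot: [3.141, 0.001, 2.176]
ft_force: [-2.1, 2.7, 10.5]
opening: 0.004
grip_force: 4.7
t: 22.2
eef_pos: [561.0, -359.7, 225.1]
tcp_rot: [3.14, 0.004, 2.177]
ft_force: [-8.0, 6.2, 27.7]
opening: 0.005
grip_force: 13.5
```

Pump bottomed (about 28 N). Releasing and going for the tilted hook-out pose.

```bash
python3 -m inch '[[0,0,0,0,0,-0.5,1],[0,0,0,0,0,-1,1],[0,0,0,0,0,-3,1],[0,0,0,0,0,-3,1],[0,0,0,4.3,0,0,1],[0,0,0,4.3,0,0,1],[0,0,0,4.3,0,0,1],[0,0,0,4.3,0,0,1],[0,0,0,0,0,0,1]]';  python3 - <<'E'
from h import *
np.set_printoptions(precision=1,suppress=True)
O=np.array([512.4,-288.3]);d=np.array([.5736,-.8192]);n=np.array([.8192,.5736])
p=env.read_camera("top"); W,u,v=cloud(p)
s=(W[:,:2]-O)@d; q=(W[:,:2]-O)@n
k=(s>70)&(s<106)&(abs(q)<15)&(W[:,2]>200)
print("head z",np.median(W[k][:,2]))
for z0,z1 in((60,80),(112,140)):
    k=(s>-80)&(s<56)&(abs(q)<62)&(W[:,2]>z0)&(W[:,2]<z1)
    if k.sum()>4: print(z0,k.sum(),"s",np.percentile(s[k],[2,50,98]),"q",np.percentile(q[k],[2,50,98]))
E
python3 d.py 464.2 -219.5 300 125; python3 -m inch '[[0,-0.1453,0,0,0,0,1],[0,-0.1453,0,0,0,0,1],[0,-0.1453,0,0,0,0,1],[0,0,0,0,0,0,1]]'
```

```text
t: 23.32
eef_pos: [461.7, -216.5, 296.8]
tcp_rot: [3.141, 0.0, 2.178]
ft_force: [0.2, -0.7, -0.5]
opening: 0.003
grip_force: 0.0
head z 235.00441444352305
60 29 s [25.8 43.4 54.8] q [-52.7 -49.  -41.8]
t 23.38 tcp [ 462.689 -217.724  296.792] yaw 124.74954263111447 open 0.006944310172117427
shift now [-0.232  0.023 -0.321] | after turn [-0.232  0.022 -0.321]
turn [ 0.     0.001 -0.004]
t: 23.88
eef_pos: [462.6, -217.7, 295.8]
tcp_rot: [-3.141, 0.435, 2.178]
ft_force: [0.4, -0.6, 0.1]
opening: 0.004
grip_force: 0.0
```

```bash
python3 -m inch '[[0,0,0,1.93,0,4.35,1],[0,0,0,1.93,0,4.35,1],[0,0,0,0,0,3.5,1],[0,0,0,0,0,3.5,1],[0,0,0,0,0,2,1],[0,0,0,0,0,0,1]]'; python3 d.py 503.2 -275.2 54 125
```

```text
t: 24.62
eef_pos: [485.7, -252.6, 117.8]
tcp_rot: [-3.139, 0.433, 2.175]
ft_force: [0.5, -0.8, 0.3]
opening: 0.008
grip_force: 0.0
t 24.62 tcp [ 485.667 -252.644  117.806] yaw 124.61962062153825 open 0.008392560987019005
shift now [0.089 0.182 6.988] | after turn [-2.853  0.142  6.381]
turn [-0.004  0.433 -0.007]
```

```bash
python3 -m inch '[[0,0,0,0,0.1,2,1],[0,0,0,0,0,2,1],[0,0,0,0,0,0,1]]'; python3 -m inch '[[0,0,0,0,0,1.5,1],[0,0,0,0,0,1.4,1],[0,0,0,0,0,0,1]]'
```

```text
t: 25.0
eef_pos: [496.0, -265.2, 83.0]
tcp_rot: [-3.14, 0.436, 2.176]
ft_force: [-0.8, 0.8, -0.3]
opening: 0.006
grip_force: 0.0
t: 25.38
eef_pos: [504.0, -275.3, 59.1]
tcp_rot: [-3.141, 0.434, 2.176]
ft_force: [0.4, 0.7, -0.2]
opening: 0.004
grip_force: 0.0
```

```bash
python3 -m inch '[[0,0,0,0,0,0.6,1],[0,0,0,0.36,0,-0.17,1],[0,0,0,0.36,0,-0.17,1],[0,0,0,0.725,0,-0.338,1],[0,0,0,0.725,0,-0.338,1],[0,0,0,0.725,0,-0.338,1],[0,0,0,0.725,0,-0.338,1],[0,0,0,0,0,0,1]]'; python3 -m inch '[[0,0,0,0.725,0,-0.338,1],[0,0,0,0.725,0,-0.338,1],[0,0,0,0.725,0,-0.338,1],[0,0,0,0.725,0,-0.338,1],[0,0,0,0.725,0,-0.338,1],[0,0,0,0.725,0,-0.338,1],[0,0,0,0.725,0,-0.338,1],[0,0,0,0,0,0,1]]'
```

```text
t: 26.38
eef_pos: [487.6, -245.4, 62.8]
tcp_rot: [-3.139, 0.415, 2.177]
ft_force: [-0.2, 0.0, 0.2]
opening: 0.003
grip_force: 0.0
t: 27.38
eef_pos: [461.0, -200.7, 74.2]
tcp_rot: [-3.137, 0.398, 2.177]
ft_force: [-0.7, 0.6, 3.4]
opening: 0.009
grip_force: 1.4
```

Run:
```python
from h import *
np.set_printoptions(precision=2,suppress=True)
print(env.state()["joints"])
O=np.array([512.4,-288.3]);d=np.array([.5736,-.8192]);n=np.array([.8192,.5736])
p=env.read_camera("top"); W,u,v=cloud(p)
q0=env.read_camera("scene")
s=(W[:,:2]-O)@d; q=(W[:,:2]-O)@n
for z0,z1 in((40,58),(58,80),(80,110),(112,140)):
    k=(s>-160)&(s<50)&(abs(q)<62)&(W[:,2]>z0)&(W[:,2]<z1)
    if k.sum()>4: print(z0,k.sum(),"s",np.percentile(s[k],[2,50,98]),"q",np.percentile(q[k],[2,50,98]))
cv2.imwrite("pics/pull.png",np.hstack([cv2.resize(p["img"][200:320,320:460,::-1],(490,420)),cv2.resize(q0["img"][150:330,280:410,::-1],(303,420))]))
```

```text
[-0.43  0.49  2.21 -1.13  0.22  0.05]
40 37 s [-80.75 -24.06  -5.78] q [-46.01   8.36  49.33]
58 203 s [-92.04 -26.91 -16.76] q [-47.98  -1.86  51.03]
80 16 s [-72.81 -69.05 -65.04] q [-48.33   0.33  50.3 ]
112 99 s [-70.67 -66.98 -62.19] q [-44.96  -1.83  43.28]
```

View pics/pull.png

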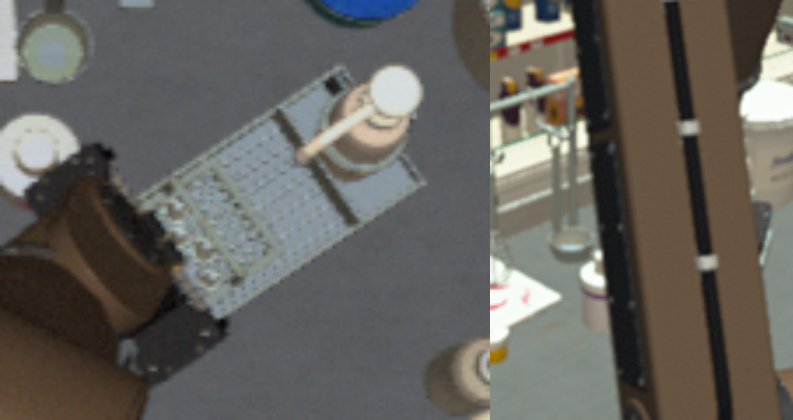

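The basket stands level in the tray at s≈-67, but joint 4 reached its limit and the fingers rode up. I'll re-hook with less tilt to finish pulling it clear.

```bash
python3 -m inch '[[0,0,0,-0.6,0,-1.4,1],[0,0,0,-0.6,0,-1.4,1],[0,0.14,0,0,0,0,1],[0,0.14,0,0,0,0,1],[0,0,0,0,0,0,1]]'; python3 d.py 457.3 -209.7 57 125
```

```text
t: 28.1
eef_pos: [458.2, -209.0, 104.2]
tcp_rot: [-3.112, 0.233, 2.166]
ft_force: [-0.6, 0.5, -0.1]
opening: 0.007
grip_force: 0.0
t 28.1 tcp [ 458.215 -209.034  104.153] yaw 124.11336225013203 open 0.007134735128778285
shift now [1.087 0.023 4.59 ] | after turn [-0.002 -0.113  4.715]
turn [-0.031  0.233 -0.019]
```

```bash
python3 -m inch '[[-0.03,0.11,-0.015,0,0,0,1],[0,0,0,0,0,0,1]]'; python3 d.py 457.3 -209.7 57 125
```

```text
t: 28.35
eef_pos: [457.3, -209.2, 103.8]
tcp_rot: [-3.137, 0.125, 2.179]
ft_force: [0.1, 0.1, -1.0]
opening: 0.003
grip_force: 0.0
t 28.35 tcp [ 457.253 -209.186  103.756] yaw 124.83985401023529 open 0.0027702091562769545
shift now [ 0.536 -0.003  4.645] | after turn [-0.045 -0.026  4.676]
turn [-0.005  0.125 -0.003]
```

```bash
python3 -m inch '[[0,0,0,0.23,0,2,1],[0,0,0,0.2,0,1.7,1],[0,0,0,0.11,0,0.95,1],[0,0,0,0,0,0,1]]'; python3 -m inch '[[0,0,0,0.596,0,-0.075,1],[0,0,0,0.596,0,-0.075,1],[0,0,0,0.596,0,-0.075,1],[0,0,0,0.596,0,-0.075,1],[0,0,0,0.596,0,-0.075,1],[0,0,0,0.596,0,-0.075,1],[0,0,0,0,0,0,1]]'
python3 - <<'E'
from h import *
np.set_printoptions(precision=2,suppress=True)
print(env.state()["joints"])
O=np.array([512.4,-288.3]);d=np.array([.5736,-.8192]);n=np.array([.8192,.5736])
p=env.read_camera("top"); W,u,v=cloud(p)
s=(W[:,:2]-O)@d; q=(W[:,:2]-O)@n
for z0,z1 in((58,80),(112,140)):
    k=(s>-120)&(s<0)&(abs(q)<62)&(W[:,2]>z0)&(W[:,2]<z1)
    if k.sum()>4: print(z0,k.sum(),"s",np.percentile(s[k],[2,50,98]),"q",np.percentile(q[k],[2,50,98]))
E
```

```text
t: 28.85
eef_pos: [457.1, -207.9, 56.7]
tcp_rot: [-3.137, 0.122, 2.181]
ft_force: [-0.0, -0.5, 0.3]
opening: 0.003
grip_force: 0.2
t: 29.72
eef_pos: [436.6, -178.2, 57.3]
tcp_rot: [-3.139, 0.121, 2.182]
ft_force: [0.1, -0.1, -0.6]
opening: 0.004
grip_force: 0.0
[-0.49  0.51  2.15 -0.15  0.39 -0.97]
58 118 s [-92.54 -62.66 -55.65] q [-49.07 -21.16  49.01]
```

```bash
python3 -m inch '[[0,0,0,-0.3,0,-2.5,1],[0,0,0,-0.6,0,-5,1],[0,0,0,-0.6,0,-5,1],[0,0.121,0,0,0,0,-0.2],[0,0,0.1745,0,0,0,-0.2],[0,0,0.1745,0,0,0,-0.2],[0,0,0.1745,0,0,0,-0.2],[0,0,0.1745,0,0,0,-0.2],[0,0,0.1745,0,0,0,-0.2],[0,0,0.1745,0,0,0,-0.2],[0,0,0.1745,0,0,0,-0.2],[0,0,0.1745,0,0,0,-0.2],[0,0,0.1745,0,0,0,-0.2],[0,0,0,0,0,0,-0.2]]'
python3 - <<'E'
from h import *
np.set_printoptions(precision=2,suppress=True)
O=np.array([512.4,-288.3]);d=np.array([.5736,-.8192]);n=np.array([.8192,.5736])
p=env.read_camera("top"); W,u,v=cloud(p)
s=(W[:,:2]-O)@d; q=(W[:,:2]-O)@n
for z0,z1 in((58,80),(108,138)):
    k=(s>-120)&(s<0)&(abs(q)<62)&(W[:,2]>z0)&(W[:,2]<z1)
    if k.sum()>4: print(z0,k.sum(),"s",np.percentile(s[k],[2,50,98]),"q",np.percentile(q[k],[2,50,98]))
P=O-104*d-20.5*n; print(P)
E
python3 d.py 436 -214.9 200 35
```

```text
t: 31.52
eef_pos: [437.0, -178.2, 183.1]
tcp_rot: [3.141, 0.003, 0.612]
ft_force: [0.5, 0.9, -0.9]
opening: 0.601
grip_force: 0.0
[ 435.95 -214.86]
t 31.57 tcp [ 436.992 -178.229  183.15 ] yaw 35.20325911466668 open 0.6015038111313985
shift now [-2.2    2.939 -1.679] | after turn [-2.185  2.947 -1.685]
turn [0.    0.003 0.004]
```

```bash
python3 -m inch '[[0,0,0,-2.2,2.94,0,-0.2],[0,0,0,0,0,3,-0.2],[0,0,0,0,0,3,-0.2],[0,0,0,0,0,2.2,-0.2],[0,0,0,0,0,0,1],[0,0,0,0,0,0,1],[0,0,0,0,0,0,1],[0,0,0,0,0,0,1],[0,0,0,0,0,0,1],[0,0,0,0,0,0,1],[0,0,0,0,0,0,1],[0,0,0,0,0,0,1],[0,0,0,0,0,0,1]]'
```

```text
t: 33.2
eef_pos: [435.7, -215.0, 101.4]
tcp_rot: [3.141, 0.003, 0.611]
ft_force: [-1.0, 2.1, 6.0]
opening: 0.073
grip_force: 30.0
```

```bash
python3 -m inch '[[0,0,0,0,0,-2,1],[0,0,0,0,0,-4,1],[0,0,0,0,0,-5,1],[0,0,0,0,0,-4.2,1],[0,0,-0.16,0,0,0,1],[0,0,-0.16,0,0,0,1],[0,0,-0.16,0,0,0,1],[0,0,-0.16,0,0,0,1],[0,0,-0.16,0,0,0,1],[0,0,-0.16,0,0,0,1],[0,0,0,0,0,0,1]]';python3 d.py 529 94.5 252 90
```

```text
t: 34.58
eef_pos: [436.0, -214.9, 252.9]
tcp_rot: [-3.139, 0.002, 1.57]
ft_force: [0.1, 1.6, -2.1]
opening: 0.075
grip_force: 30.0
t 34.58 tcp [ 435.988 -214.868  252.927] yaw 89.92888557599693 open 0.07508270985709421
shift now [30.948  9.263  0.016] | after turn [30.937  9.301  0.093]
turn [-0.002  0.002 -0.001]
```

```bash
python3 -m inch '[[0,0,0,3,0.9,0,1],[0,0,0,4,1.2,0,1],[0,0,0,4,1.2,0,1],[0,0,0,4,1.2,0,1],[0,0,0,4,1.2,0,1],[0,0,0,4,1.2,0,1],[0,0,0,4,1.2,0,1],[0,0,0,3.9,1.2,0,1],[0,0,0,0,0,0,1]]';python3 d.py 659 94.5 252 90
python3 - <<'E'
from h import *
np.set_printoptions(precision=1,suppress=True)
e=env.state()["eef_pos"]
for c in("top","scene"):
    p=env.read_camera(c); W,u,v=cloud(p)
    Q=W-e+[0,0,91.4]
    for z0,z1 in((20,50),(50,72),(100,130)):
        k=(abs(Q[:,0])<75)&(Q[:,1]>-50)&(Q[:,1]<95)&(Q[:,2]>z0)&(Q[:,2]<z1)
        if k.sum()>4: print(c,z0,k.sum(),"x",np.percentile(Q[k,0],[2,50,98]),"y",np.percentile(Q[k,1],[2,50,98]),"z",np.percentile(Q[k,2],[2,98]))
    if c=="scene": cv2.imwrite("pics/pre.png",cv2.resize(p["img"][150:320,200:380,::-1],None,fx=3.4,fy=3.4))
E
```

```text
t: 35.7
eef_pos: [529.5, 96.3, 252.0]
tcp_rot: [-3.139, 0.002, 1.569]
ft_force: [-0.3, -0.6, -2.8]
opening: 0.075
grip_force: 30.0
t 35.7 tcp [529.463  96.29  252.007] yaw 89.92266172457563 open 0.07502737817412142
shift now [-0.161 12.954 -0.026] | after turn [-0.179 12.954  0.001]
turn [-0.002  0.002 -0.001]
scene 20 324 x [-50.6  -4.6  47.3] y [-28.   21.8  67.4] z [21.  49.2]
scene 50 324 x [-53.   -5.5  46.3] y [-28.3  18.9  70. ] z [50.7 68.7]
scene 100 183 x [-15.4  -5.    8.1] y [-24.7   9.6  67.7] z [100.7 129.5]
```

View pics/pre.png

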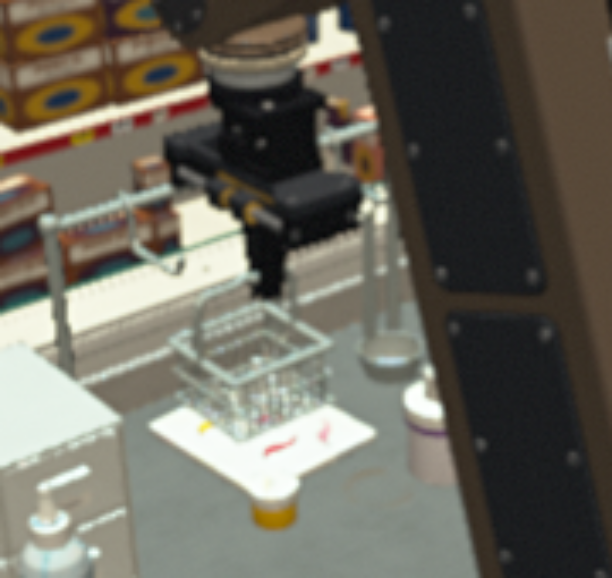

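Basket level in the grip; hook at (160,250) lies ahead. Moving in over the tip.

```bash
python3 -m inch '[[0,0,0,-0.15,2,0,1],[0,0,0,0,2.5,0,1],[0,0,0,0,2.5,0,1],[0,0,0,0,2.5,0,1],[0,0,0,0,2,0,1],[0,0,0,0,1.4,0,1],[0,0,0,0,0,0,1]]';python3 -m inch '[[0,0,0,0,0,0.8,1],[0,0,0,0,0,0.8,1],[0,0,0,0,0,0.6,1],[0,0,0,0,0,0,1]]'; python3 d.py 659 94.3 221 90
```

```text
t: 36.67
eef_pos: [658.3, 91.4, 251.7]
tcp_rot: [-3.139, 0.002, 1.568]
ft_force: [-1.0, 0.0, -3.2]
opening: 0.074
grip_force: 30.0
t: 37.17
eef_pos: [657.7, 92.7, 229.7]
tcp_rot: [-3.139, 0.002, 1.571]
ft_force: [-0.1, 0.2, -2.8]
opening: 0.074
grip_force: 30.0
t 37.17 tcp [657.725  92.664 229.727] yaw 89.99213425038478 open 0.07400644577643624
shift now [0.165 0.13  0.872] | after turn [0.164 0.128 0.873]
turn [-0.003  0.002 -0.   ]
```

```bash
python3 -m inch '[[0,0,0,0.16,0.1,0.4,1],[0,0,0,0,0,0.3,1],[0,0,0,0,0,0.1,1],[0,0,0,0,0,0,1]]'; python3 -m inch '[[0,0,0,0,0,0.15,1],[0,0,0,0,0,0,1]]'
```

```text
t: 37.67
eef_pos: [659.1, 94.2, 222.3]
tcp_rot: [-3.14, 0.002, 1.571]
ft_force: [-0.4, 0.3, -3.1]
opening: 0.076
grip_force: 30.0
t: 37.92
eef_pos: [659.2, 94.3, 221.4]
tcp_rot: [-3.141, 0.002, 1.571]
ft_force: [-1.0, -0.4, 2.2]
opening: 0.078
grip_force: 30.0
```

```bash
python3 -m inch '[[0,0,0,0,0,0,0.5],[0,0,0,0,0,0,0.5],[0,0,0,0,0,0,0.5],[0,0,0,0,0,0,0.5],[0,0,0,0,0,0,0.5]]'; python3 -m inch '[[0,0,0,0,0,-1,0.5],[0,0,0,0,0,-2,0.5],[0,0,0,0,0,-4,0.5],[0,0,0,0,0,-5,0.5],[0,0,0,0,-5,0,0.5],[0,0,0,0,-5,0,0.5],[0,0,0,0,-5,0,0.5],[0,0,0,0,-5,0,0.5],[0,0,0,0,0,0,0.5],[0,0,0,0,0,0,0.5],[0,0,0,0,0,0,0.5],[0,0,0,0,0,0,0.5]]'
cat > chk.py <<'E'
from h import *
np.set_printoptions(precision=1,suppress=True)
for c in("top","scene"):
    p=env.read_camera(c); W,u,v=cloud(p)
    for z0,z1 in((125,150),(180,196),(235,262)):
        k=(abs(W[:,0]-659)<70)&(abs(W[:,1]-115)<65)&(W[:,2]>z0)&(W[:,2]<z1)
        if k.sum()>4: print(c,z0,k.sum(),"x",np.percentile(W[k,0],[2,50,98]),"y",np.percentile(W[k,1],[2,50,98]),"z",np.percentile(W[k,2],[2,50,98]))
for n in ["jar","bottle_left","bottle_right","pot_side","pot_rail"]:
    pass
print(env.state()["t"],env.state()["ft_force"])
E
python3 chk.py
```

```text
t: 38.55
eef_pos: [659.0, 94.2, 220.8]
tcp_rot: [-3.14, 0.002, 1.571]
ft_force: [0.0, -0.4, 0.6]
opening: 0.25
grip_force: 0.0
t: 40.05
eef_pos: [459.9, 94.4, 340.8]
tcp_rot: [-3.139, 0.002, 1.571]
ft_force: [-0.7, -0.2, -0.3]
opening: 0.248
grip_force: 0.0
top 125 356 x [634.9 661.3 705.5] y [ 69.4 120.  163.1] z [126.8 135.9 148.3]
top 180 229 x [613.7 686.6 707.5] y [ 66.5  99.9 164.8] z [182.6 188.2 194.9]
top 235 179 x [624.6 657.2 698.8] y [ 73.1 115.5 157.8] z [237.  244.3 257.6]
scene 125 292 x [609.1 643.8 705.8] y [ 69.9 125.7 165.8] z [132.8 138.3 149.5]
scene 180 276 x [607.3 650.6 706.7] y [ 68.7 120.1 168.1] z [181.2 190.3 194.9]
scene 235 143 x [621.5 656.1 703. ] y [ 74.  118.9 162.9] z [237.5 246.  260.5]
40.15 [-1.3 -0.5 -0.6]
```

```bash
python3 -m inch '[[0,0,0,0,0,0,0.5],[0,0,0,0,0,0,0.5],[0,0,0,0,0,0,0.5],[0,0,0,0,0,0,0.5],[0,0,0,0,0,0,0.5],[0,0,0,0,0,0,0.5],[0,0,0,0,0,0,0.5],[0,0,0,0,0,0,0.5]]' | head -1; python3 chk.py
python3 - <<'E'
from h import *
np.set_printoptions(precision=1,suppress=True)
p=env.read_camera("top")
for n in ["bottle_left","bottle_right","pot_side","pot_rail","jar"]:
    for d in env.trace(p,n)[:2]:
        w=cloud(p,d["mask"])[0]
        if len(w): print(n,round(d["score"],2),np.percentile(w,[5,50,95],axis=0).ravel())
E
```

```text
t: 41.15
top 125 355 x [633.5 661.  705.2] y [ 69.5 120.6 163.3] z [127.1 136.2 148.3]
top 180 240 x [612.8 687.8 707.9] y [ 66.6 101.8 165.2] z [182.  189.3 195.1]
top 235 187 x [624.4 657.6 700.1] y [ 71.6 115.3 161.2] z [236.9 243.9 259.5]
scene 125 286 x [609.2 642.3 705. ] y [ 71.1 126.2 165.9] z [133.3 138.4 149.3]
scene 180 271 x [606.5 651.5 706.7] y [ 69.1 118.8 167.6] z [180.6 190.5 194.8]
scene 235 140 x [620.6 656.4 702. ] y [ 72.2 119.1 163.3] z [237.4 246.1 258.9]
41.25 [-0.3 -0.8  0.2]
bottle_left 0.92 [471.  300.2  23.2 488.7 315.2 121.3 515.1 341.4 164.5]
bottle_left 0.37 [ 343.9 -466.4   22.1  363.8 -440.9  123.4  387.8 -427.5  164.9]
bottle_right 0.98 [ 343.7 -474.     0.6  364.2 -441.1  119.7  389.2 -427.1  162.8]
bottle_right 0.51 [ 431.4 -381.9   -2.5  518.3 -294.9    8.5  585.5 -190.7  228.8]
pot_rail 0.48 [551.6  51.9   5.  569.   64.   38.  590.8  74.2  44.7]
jar 0.64 [ 503.1 -124.9   24.7  528.2  -96.    80.1  563.8  -68.3  110.2]
```

The basket hangs still and level, and the bystanders that show in the picture have not moved. Handing in.

```bash
python3 -c "
from cell import env
print(env.job_done())"
```

```text
the job is handed in; nothing more can be done
None
```

The job is handed in: the basket went home against the back stop, the pump was pressed fully down and came back up, and the basket now hangs level on the empty hook; the jar, both bottles and the pot by the rail have not moved, though the pot by the drawers didn't show in the last check.

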